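Feed a bean-milk bar one slice with a sprung pusher

ROBOT

A 7-joint arm with a two-finger parallel gripper is mounted at the origin on a cart in front of the work surface, level with it; the furniture and walls round the work are solid. World frame = base frame: x ahead of the robot, y to its left, z up, the work surface at z = 0. Lengths are in m, angles in rad, forces in N, time in s.
With the tool pointing down it reaches from about 0.425 to 0.875 m from the base axis. Payload 4.7 kg.
Tool frame: the origin (TCP) lies on the centre line of the jaws, within the pads' length; the fingertips stand ahead of it and the grasp point (between the pads) lies 2 mm behind it (nose_length is the z of the fingertips in the tool frame, in m); z points along the fingers, y is the line along which they close (so a half turn about z gives the same grasp; the last joint's range is limited). The gripper opens to 87 mm and grips with 3 to 60 N. Pads are 19 mm wide; open, the fingers measure 117 mm over their backs; the gripper's body (75 mm by 190 mm) begins 51 mm behind the grasp point.
Start: joints at [1.26, 0.321, -0.07, 1.45, 0.023, 1.371, -0.057], TCP at [0.207, -0.616, 0.24] pointing down, gripper open.
Joint ranges: [-2.86, 2.86], [-0.3, 2.09], [-1.38, 1.24], [0.06, 2.45], [-1.56, 4.7], [0.09, 2.05], [-2.69, 2.69]. Speed limits (rad/s): [2.57, 2.57, 3.14, 3.14, 3.14, 3.14, 3.14].

INTERFACE

Orientations are given as a rotation vector (axis times angle).
In Python, from bench import * gives the robot as it stands.
- The arm moves only by the tool send_rows, never from a script. Its arguments are lists of equal length, an entry for each row: "xyz": the shift along the tool's x, y, z in mm, a list of three; "dr": the turn, a rotation vector about the tool's x, y, z in rad, a list of three. A call has exactly 10 rows; each row is the pose to reach, as a shift and turn from the pose commanded when the call began, along the tool's axes at that moment; what a row does not reach only later rows make up. A row lasts 1/12 s, in which the tool goes at most 41.7 mm and 7.16 degrees, less where a joint would pass 70% of its speed; a pose out of reach is approached as far as the arm can. A call with a gripper value outside its range is refused whole. "jaw" is the finger opening in mm, from 0 to 87, set as the call begins (left out, the last holds). The fingers move at their own pace and stop on an object; "grip_force" is the grip in N (left out, the last holds). Time passes only in rows, so rows that repeat a pose let the fingers close, or fill a call up. It gives the time, the measured TCP pose, the force, the opening and the grip force at its end, in the units of the state.
- get_state(): the state, without advancing time (a new reading comes with each control period).
- get_image(name): name is "scene" or "top" or "wrist"; returns the picture (420x560x3 uint8, red, green, blue); there is no depth.
- calibration(name): a dict with "vfov" (degrees; the focal length in pixels is half the picture's height over the tangent of half this angle, whatever the lens; pixels are square), "cx", "cy" (the principal point, pixels), "rvec" (rotation vector, rad) and "tvec" (3), from world to camera coordinates, as OpenCV has them; the wrist camera has in their place "hand_eye" (4x4, takes a point from camera to tool coordinates, whose origin is the TCP and whose axes are the flange's). Camera axes: x right, y down, z forward; pixel columns grow to the right and rows downward; lengths in m; the calibration is good to about 2 mm. A picture is of the moment at which its call begins: read the wrist's pose just before it. calibration takes no time and is no camera call.
- close_job(): hands the job in; it is judged then, once.
The state is a dict: "time": time; "joint_positions": joint angles; "qd": joint speeds; "joint_torque": joint torques, N m; "position": TCP position; "tool_rot": TCP orientation; "ft_force": force on the tool from outside, world axes, zero at the start; "torque": the same for the moment, N m; "grip_width": opening from 0.0 (shut) to 1.0 (fully open); "grip_force": force on a finger pad.
Only numpy, scipy, OpenCV 4.12 (cv2) and the standard library are available. Lean on these libraries where they do the work, as an engineer would, in place of code of your own. Each camera call takes 0.05 s, during which the arm holds its last target. There are 200 camera calls.

TASK

Lay the white bean-milk bar flat in the channel of the slice feeder, between the steel guides and with its end right up against the blue pusher pad (within 5 mm), and let go of it. Then push the feeder's red button steadily in until it bottoms on its stop, however far that is today, hold it there about half a second without forcing it, and let it come all the way back out, so that the bar is left in the channel one full stroke further along. Leave the sweet in its cup, the flour shaker and the timer where they are.

Things in the scene. Friction and masses are not known exactly. Their poses are not given: they have to be found in the camera images.
- feeder: green slice feeder, fixed; origin on the counter under mid-channel; +y = the way the pusher drives the bar, z up. Board 94 (x) by 262 mm (y -125 to 137), bed top at z 16 mm. Two pairs of steel guides, tops at z 34 mm, flared, leave a channel 54 mm wide about x = 0; they lie at y -72 to -36 and 52 to 78 mm, open for fingers between. Pillar at y -115 to -95, 56 wide, top at z 58 mm
- pad_face (a point): middle of the front face of the blue pusher pad (42 mm wide, 28 mm tall) which pushes the bar; with the pusher out it lies at x 0, y -75, z 32 mm in the feeder's frame. A bar lying against it has its centre 76 mm further along the feeder's +y; leave a gap of 0 to 5 mm
- pusher (a joint): travel of the sprung pusher (button, rod, pad in one), m: 0 = out, grows as pushed in. Spring 3.3 N at rest + 0.11 N/mm; the bar adds 1 to 4 N of friction. It bottoms when the button meets a brass sleeve, set anew each run (full stroke 10 to 32 mm, not measured): force then rises steeply. Bottomed: 2 N or more on the stop; forced: over 20 N on the stop (about 25 to 30 N of push)
- button_face (a point): middle of the outer face of the red round button: 44 mm diameter, 12 mm thick, axis along the feeder's y, centre 36 mm above the counter, lower edge 14 mm above it. When out, it lies at y -182 mm in the feeder's frame and faces the feeder's -y; it moves with the pusher. Push it along the feeder's +y, for example with the side of closed fingers
- bar_center (a point): centre, half-way up, of the loose white bar with dark bean spots: 48 mm wide (its x), 152 mm long (its y), 34 mm high, 0.17 to 0.34 kg, rigid; lies flat on the counter beyond the feeder. Either end may face the pusher. Pinch it across the 48 mm at its middle
- cup: bystander: yellow fluted cup with green rim, alone on the counter outside the wooden tray, 75 mm wide, 33 mm high; origin at the centre of its underside
- flour_shaker: bystander: steel-grey flour shaker with a domed perforated top, 61 mm diameter, 84 mm high; origin at the centre of its underside
- timer: bystander: round white wind-up timer, 63 mm diameter, 44 mm high; origin at the centre of its underside
Things that resemble listed ones, but are neither listed nor needed, are in the scene too. Of the things like the part that bears bar_center, leave any that is orange; of the rest the larger one is meant.

How it is judged:
By the outcome, as a careful person would: the job done as asked, in the order asked, and still so for the second after the job is handed in, with the robot touching nothing.
It also fails if it takes over 64 s, if anything falls off the work surface, if the arm or the gripper's body presses on something with over 40 N, if the wrist force passes 120 N, or if a joint passes its speed limit or range.

## Working session

There is one attempt and no reset: what is moved stays moved. The work goes in short steps, Python scripts to look and compute and a tool call to move; the robot and the scene stay as the last step left them, time stands still between calls to the robot, and variables do not carry over. Pictures are saved under pics/ and viewed, at most 10 in all, crops included, and the job is handed in when it is done.

Besides the shell and the picture viewer there is one more tool, called after "Call:" as name(argument=value, ...) on one line, values as JSON. send_rows: Moves the arm, as the interface text tells. Its arguments: {"type":"object","properties":{"xyz":{"type":"array"},"dr":{"type":"array"},"jaw":{"type":"number"},"grip_force":{"type":"number"}},"required":["xyz","dr"]}

```bash
mkdir -p pics; ls; python3 - <<'E'
from bench import *
import cv2
s=get_state();print({k:s[k] for k in('time','position','tool_rot','ft_force','grip_width')})
for n in('scene','top'):
    im=get_image(n);cv2.imwrite(f'pics/{n}0.png',im[:,:,::-1]);print(n,calibration(n))
print(calibration('wrist'))
try: print(nose_length)
except Exception as e: print(e)
E
```

```text
pics
{'time': 0.0, 'position': array([ 0.20720568, -0.61554755,  0.23847041]), 'tool_rot': array([-3.09844119e+00, -5.07698646e-01,  6.53146930e-04]), 'ft_force': array([ 1.1286709 ,  0.04397625, -0.360645  ]), 'grip_width': 0.9986476680035713}
scene {'vfov': 48.956454105413755, 'cx': 280.6145230288125, 'cy': 209.30193491753522, 'rvec': array([ 1.05262788, -2.13279965,  1.23470527]), 'tvec': array([0.37134721, 0.28976226, 0.97350107])}
top {'vfov': 42.00680709808579, 'cx': 289.61774962325353, 'cy': 212.45213513008983, 'rvec': array([ 2.1685521 , -2.15281387,  0.13963233]), 'tvec': array([-0.00902538,  0.60005457,  1.25781496])}
{'vfov': 69.53330947747168, 'cx': 282.43933546932624, 'cy': 213.14215272116525, 'hand_eye': array([[ 9.76055949e-04, -9.61171639e-01, -2.75949503e-01,
         7.64350850e-02],
       [ 9.99998173e-01,  1.39166977e-03, -1.31030983e-03,
         1.06136741e-03],
       [ 1.64346323e-03, -2.75947720e-01,  9.61171241e-01,
        -1.46142452e-01],
       [ 0.00000000e+00,  0.00000000e+00,  0.00000000e+00,
         1.00000000e+00]])}
0.017
```

View pics/scene0.png

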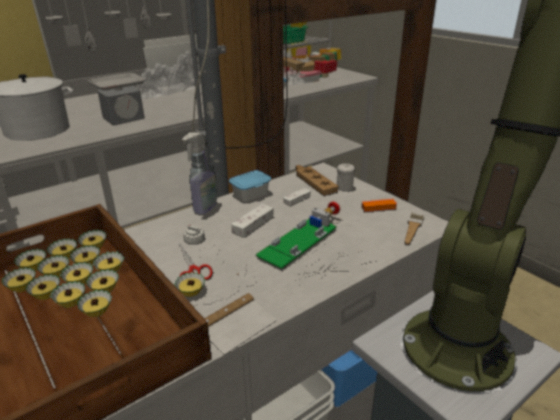

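View pics/top0.png

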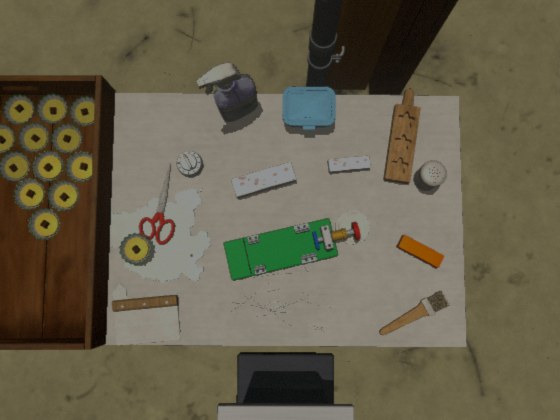

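The top view shows the green feeder around (282,248), with its red button at (356,230) on the robot's right. The large white bar is at (264,180), the small decoy at (349,164) and the orange one at (420,251). The cup is at (136,249), the timer at (190,163) and the shaker at (432,175).

```bash
cat > h.py <<'E'
from bench import *
import cv2, numpy as np
from scipy.spatial.transform import Rotation as R
def cam(n,st=None):
    c=calibration(n); f=210/np.tan(np.radians(c['vfov']/2))
    K=np.array([[f,0,c['cx']],[0,f,c['cy']],[0,0,1]])
    if n!='wrist':
        Rc=R.from_rotvec(c['rvec']).as_matrix(); return K,Rc.T,-Rc.T@c['tvec']
    T=np.eye(4);T[:3,:3]=R.from_rotvec(st['tool_rot']).as_matrix();T[:3,3]=st['position']
    M=T@c['hand_eye']; return K,M[:3,:3],M[:3,3]
def px2w(px,z,C):
    K,Rw,o=C; px=np.atleast_2d(px).astype(float)
    d=np.c_[px,np.ones(len(px))]@np.linalg.inv(K).T@Rw.T
    return o+d*((z-o[2])/d[:,2])[:,None]
def w2px(P,C):
    K,Rw,o=C; q=(np.atleast_2d(P)-o)@Rw@K.T; return q[:,:2]/q[:,2:]
def big(m,k=3):
    m=cv2.morphologyEx(m.astype(np.uint8)*255,cv2.MORPH_CLOSE,np.ones((k,k)))
    cs,_=cv2.findContours(m,cv2.RETR_EXTERNAL,cv2.CHAIN_APPROX_NONE)
    return sorted(cs,key=cv2.contourArea)[::-1]
def rect(c,z,C):
    w=px2w(c.reshape(-1,2),z,C)[:,:2]
    (cx,cy),(a,b),an=cv2.minAreaRect((w*1000).astype(np.float32))
    if a<b: a,b,an=b,a,an+90
    return cx,cy,a,b,(an+90)%180-90
E
python3 - <<'E'
from h import *
np.set_printoptions(precision=4,suppress=True)
im=get_image('top');C=cam('top');print('cam',C[2])
h=cv2.cvtColor(im,cv2.COLOR_RGB2HSV)
g=big((h[...,0]>50)&(h[...,0]<75)&(h[...,1]>150)&(h[...,2]>60),9)[0]
print('feeder',rect(g,.016,C))
print('px of box',cv2.boxPoints(cv2.minAreaRect(g)))
red=((h[...,0]<6)|(h[...,0]>174))&(h[...,1]>170)&(h[...,2]>80)
for c in big(red)[:3]:
    print('red',cv2.contourArea(c),c.reshape(-1,2).mean(0),px2w(c.reshape(-1,2).mean(0),.05,C))
for n,(x,y) in dict(bar=(264,180),cup=(136,249),timer=(190,163),shaker=(432,175),tap=(324,60),bottle=(235,90),blue=(310,106),leftwall=(110,200)).items():print(n,px2w([x,y],.03,C)[0])
print(h[180,225:305:6].tolist()); print(h[205,225:305:8].tolist())
E
```

```text
cam [0.4412 0.0026 1.322 ]
feeder (515.4749145507812, 16.336380004882812, 256.463623046875, 90.82830047607422, -76.44833660125732)
px of box [[223.5964 242.4151]
 [328.5815 218.0435]
 [337.1997 255.1679]
 [232.2145 279.5395]]
red 469.5 [154.542  227.1985] [[0.5614 0.3101 0.05  ]]
red 47.5 [356.0909 230.2727] [[ 0.5577 -0.1601  0.05  ]]
bar [0.6789 0.0572 0.03  ]
cup [0.5114 0.3567 0.03  ]
timer [0.7189 0.2356 0.03  ]
shaker [ 0.6943 -0.3464  0.03  ]
tap [ 0.9804 -0.0869  0.03  ]
bottle [0.9018 0.131  0.03  ]
blue [ 0.863  -0.0526  0.03  ]
leftwall [0.6276 0.4233 0.03  ]
[[18, 34, 136], [20, 30, 127], [98, 7, 145], [38, 7, 142], [11, 29, 140], [8, 43, 135], [90, 4, 143], [90, 5, 145], [100, 5, 145], [98, 7, 147], [105, 7, 147], [23, 24, 125], [21, 32, 134], [19, 34, 141]]
[[20, 33, 139], [18, 33, 140], [19, 35, 139], [19, 35, 140], [22, 33, 139], [22, 33, 138], [18, 31, 140], [19, 31, 138], [19, 32, 136], [19, 32, 137]]
```

```bash
cat >> h.py <<'E'
UD=np.array
def plan(xy,z,yaw):
    """tool-frame shift (mm) and dr about tool z to reach world TCP xy(m), z, tool-x yaw (deg), pointing down"""
    s=get_state(); Rt=R.from_rotvec(s['tool_rot'])
    d=Rt.inv().apply(np.r_[xy,z]-s['position'])*1000
    y=np.radians(yaw); Rg=R.from_matrix(np.array([[np.cos(y),np.sin(y),0],[np.sin(y),-np.cos(y),0],[0,0,-1]]))
    print('t',round(s['time'],2),'pos',s['position'].round(4),'shift',d.round(1),'dr',(Rt.inv()*Rg).as_rotvec().round(4))
E
python3 - <<'E'
from h import *
im=get_image('top');C=cam('top')
h=cv2.cvtColor(im,cv2.COLOR_RGB2HSV)
m=(h[...,1]<18)&(h[...,2]>100); m[:150]=0;m[205:]=0;m[:,:220]=0;m[:,310:]=0
c=big(m,9)[0];print('bar',rect(c,.034,C),rect(c,.02,C))
plan([.60,.0],.26,103)
E
```

```text
bar (681.6754760742188, 59.560707092285156, 147.21694946289062, 43.17315673828125, -73.12331199645996) (684.2899169921875, 60.180328369140625, 148.81715393066406, 43.642417907714844, -73.12328720092773)
t 0.2 pos [ 0.2073 -0.6157  0.2389] shift [ 568.7 -458.2  -20.6] dr [-1.0000e-03 -8.0000e-04 -1.4729e+00]
```

Call:
send_rows(xyz=[[12,-10,-2],[38,-30,-3],[70,-56,-4],[102,-82,-5],[134,-108,-6],[166,-134,-7],[198,-160,-8],[230,-186,-9],[262,-212,-10],[294,-238,-11]], dr=[[0,0,-0.03],[0,0,-0.1],[0,0,-0.18],[0,0,-0.26],[0,0,-0.34],[0,0,-0.42],[0,0,-0.5],[0,0,-0.58],[0,0,-0.66],[0,0,-0.74]])

```text
time: 1.03
position: [0.4108, -0.2936, 0.2509]
tool_rot: [2.701, 1.602, -0.001]
ft_force: [0.1, -0.2, 0.2]
grip_width: 1.003
grip_force: 0.0
```

```bash
python3 - <<'E'
from h import *
plan([.60,.0],.26,103)
E
```

```text
t 1.03 pos [ 0.4108 -0.2936  0.2509] shift [348.4  25.3  -9.4] dr [ 2.000e-04  9.000e-04 -7.269e-01]
```

Call:
send_rows(xyz=[[38,3,-1],[76,6,-2],[114,9,-3],[152,12,-4],[190,15,-5],[228,18,-6],[266,20,-7],[304,22,-8],[332,24,-9],[344,25,-9]], dr=[[0,0,-0.08],[0,0,-0.16],[0,0,-0.24],[0,0,-0.32],[0,0,-0.4],[0,0,-0.48],[0,0,-0.56],[0,0,-0.64],[0,0,-0.7],[0,0,-0.726]])

```text
time: 1.87
position: [0.5993, -0.0013, 0.2599]
tool_rot: [-1.95, -2.462, -0.004]
ft_force: [-1.6, 1.0, -0.3]
grip_width: 1.0
grip_force: 0.0
```

```bash
python3 - <<'E'
from h import *
get_image('top')
s=get_state();im=get_image('wrist');cv2.imwrite('pics/w1.png',im[:,:,::-1])
np.savez('w1.npz',im=im,p=s['position'],r=s['tool_rot'],qd=s['qd'])
print(s['position'],s['tool_rot'],np.abs(s['qd']).max())
E
```

```text
[ 0.59957376 -0.00116444  0.25963786] [-1.94986783 -2.46166046 -0.00482423] 0.04766197026651463
```

View pics/w1.png

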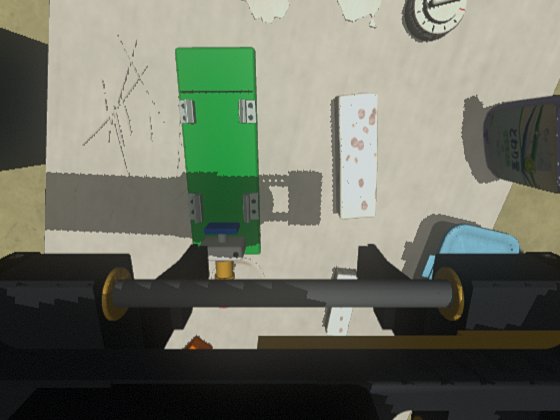

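The wrist view shows the bar's top face spanning about (340-377, 94-217), the feeder at (176-260, 48-255) with its blue pad near (222,228), and the guides in pairs at y≈110 and y≈208.

```bash
python3 - <<'E'
from h import *
d=np.load('w1.npz');C=cam('wrist',dict(position=d['p'],tool_rot=d['r']));im=d['im']
h=cv2.cvtColor(im,cv2.COLOR_RGB2HSV)
m=((h[...,1]<18)|((h[...,0]<12)|(h[...,0]>170))&(h[...,1]>40))&(h[...,2]>110); m[:80]=0;m[230:]=0;m[:,:330]=0;m[:,390:]=0
c=big(m,7)[0];x=cv2.boundingRect(c);print('bar',x,rect(c,.034,C))
g=(h[...,0]>50)&(h[...,0]<75)&(h[...,1]>150)&(h[...,2]>40);g[260:]=0
g=cv2.morphologyEx(g.astype(np.uint8),cv2.MORPH_CLOSE,np.ones((15,15)))
# side edges per row
L=[];Rr=[]
for r in range(60,165):
    q=np.where(g[r])[0]
    L.append((q[0]-.5,r));Rr.append((q[-1]+.5,r))
for r in range(180,218): q=np.where(g[r])[0];L.append((q[0]-.5,r));Rr.append((q[-1]+.5,r))
T=[]
for col in range(188,246): T.append((col,np.where(g[:,col])[0][0]-.5))
def fit(p):
    w=px2w(p,.016,C)[:,:2]*1000
    vx,vy,x0,y0=cv2.fitLine(w.astype(np.float32),cv2.DIST_HUBER,0,.01,.01).ravel();return vx,vy,x0,y0
l,r,t=fit(L),fit(Rr),fit(T)
for f in(l,r,t):print(np.degrees(np.arctan2(f[1],f[0])),f[2:])
ang=np.mean([(np.degrees(np.arctan2(f[1],f[0])))%180 for f in(l,r)]);a=np.radians(ang)
u=np.array([np.cos(a),np.sin(a)]);xx=np.array([u[1],-u[0]])
xl,xr=xx@l[2:],xx@r[2:];ye=u@np.array(t[2:])
print('ang',ang,'width',xr-xl,'end',ye)
O=xx*(xl+xr)/2+u*(ye-137);print('origin',O)
bl=(h[...,0]>105)&(h[...,0]<128)&(h[...,1]>130);bl[:215]=0;bl[240:]=0;bl[:,:195]=0;bl[:,245:]=0
b=big(bl)[0];bx=cv2.boundingRect(b);print('pad px',bx)
top=np.array([(col,np.where(bl[:,col])[0][0]-.5) for col in range(bx[0]+3,bx[0]+bx[2]-3)])
for z in(.046,.03): 
    w=px2w(top,z,C)[:,:2]*1000-O;print('pad z',z,'y',np.median(w@u),'x',(w@xx).min(),(w@xx).max())
# guides: steel pixels
st=(h[...,1]<60)&(h[...,2]>90);st[:,:176]=0
for (x0,x1,y0,y1) in((176,200,95,130),(235,262,95,130),(184,206,185,228),(240,264,185,228)):
    mm=np.zeros_like(st);mm[y0:y1,x0:x1]=st[y0:y1,x0:x1];q=np.argwhere(mm)[:,::-1]
    w=(px2w(q,.034,C)[:,:2]*1000-O);print('guide',len(q),np.percentile(w@xx,[2,98]).round(1),np.percentile(w@u,[2,98]).round(1))
E
```

```text
bar (340, 94, 38, 124) (682.146728515625, 57.70600128173828, 147.1638946533203, 42.761192321777344, -72.6701717376709)
-70.67011 (np.float32(470.2902), np.float32(38.940987))
-81.61624 (np.float32(544.62036), np.float32(78.57739))
13.314104 (np.float32(491.39294), np.float32(141.58638))
ang 103.85683 width 81.65973 end 19.778954
origin [520.08545    7.557541]
pad px (204, 223, 33, 11)
pad z 0.046 y -67.54001794410689 x -18.58772237769586 13.972384736695957
pad z 0.03 y -72.6219402629239 x -22.81222059025691 11.195018939432078
guide 441 [-47.9 -27.7] [47.6 81.1]
guide 539 [26.7 52.5] [47.8 82.1]
guide 300 [-50.6 -35.5] [-75.6 -23.1]
guide 338 [30.4 52. ] [-75.3 -22.9]
```

```bash
python3 - <<'E'
from h import *
d=np.load('w1.npz')
def sides(im,C,rows,rowsx,name,sat=150):
    h=cv2.cvtColor(im,cv2.COLOR_RGB2HSV)
    g=(h[...,0]>50)&(h[...,0]<75)&(h[...,1]>sat)&(h[...,2]>25)
    c=big(g,5)[0]; hull=cv2.convexHull(c); ap=cv2.approxPolyDP(hull,4,True).reshape(-1,2)
    print(name,'poly',ap.tolist()); print(((px2w(ap,.016,C)[:,:2])*1000).round(1).tolist())
sides(d['im'],cam('wrist',dict(position=d['p'],tool_rot=d['r'])),0,0,'wrist')
sides(get_image('top'),cam('top'),0,0,'top')
h=cv2.cvtColor(d['im'],cv2.COLOR_RGB2HSV);g=(h[...,0]>50)&(h[...,0]<75)&(h[...,1]>150)&(h[...,2]>25)
C=cam('wrist',dict(position=d['p'],tool_rot=d['r']))
for r in list(range(60,96,9))+list(range(130,166,7))+[180,235,240,245]:
    q=np.where(g[r,160:275])[0]+160;print(r,q[[0,-1]],(px2w([(q[0]-.5,r),(q[-1]+.5,r)],.016,C)[:,:2]*1000).round(1).tolist())
E
```

```text
wrist poly [[251, 48], [257, 176], [237, 221], [215, 235], [202, 236], [192, 226], [176, 49]]
[[527.8, 149.7], [565.6, 5.3], [552.0, -60.5], [526.5, -87.1], [509.5, -92.6], [494.0, -81.5], [443.3, 128.6]]
top poly [[270, 232], [276, 269], [233, 279], [225, 243]]
[[555.2, 41.9], [467.1, 26.6], [442.8, 128.2], [528.0, 149.0]]
60 [177 253] [[445.5, 117.2], [533.2, 137.9]]
69 [178 254] [[448.0, 107.8], [536.4, 128.8]]
78 [179 254] [[450.5, 98.4], [538.4, 119.2]]
87 [179 254] [[451.9, 88.5], [540.4, 109.4]]
130 [183 255] [[463.6, 40.2], [551.8, 61.1]]
137 [184 256] [[466.0, 32.1], [554.8, 53.1]]
144 [184 256] [[467.2, 23.6], [556.6, 44.7]]
151 [185 256] [[469.7, 15.3], [558.4, 36.3]]
158 [186 256] [[472.2, 6.9], [560.2, 27.7]]
165 [186 256] [[473.5, -1.9], [562.0, 19.0]]
180 [197 247] [[490.2, -17.8], [554.7, -2.6]]
235 [203 228] [[509.9, -91.0], [544.5, -82.9]]Traceback (most recent call last):
  File "<stdin>", line 13, in <module>
IndexError: index 0 is out of bounds for axis 0 with size 0
```

```bash
python3 - <<'E'
from h import *
plan([.682,.0585],.08,107)
plan([.682,.0585],.023,107)
E
```

```text
t 2.02 pos [ 0.5981 -0.0072  0.2592] shift [ 45.7  96.5 179.1] dr [-0.0013  0.0002 -0.075 ]
t 2.02 pos [ 0.5981 -0.0072  0.2592] shift [ 45.7  96.6 236.1] dr [-0.0013  0.0002 -0.075 ]
```

```bash
python3 - <<'E'
from h import *
for i in range(3):
    s=get_state();print(s['time'],s['position'],s['tool_rot'],np.abs(s['qd']).max()); get_image('top')
plan([.682,.0585],.08,107)
E
```

```text
2.0167 [ 0.59810643 -0.00716716  0.25924021] [-1.96175427e+00 -2.45306154e+00  1.82524410e-03] 0.039937120089509885
2.0667 [ 0.59790717 -0.00900957  0.25919934] [-1.96556095 -2.45065855  0.00311626] 0.02507976467069344
2.1167 [ 0.59788342 -0.00998354  0.25928515] [ 1.96748767  2.44880398 -0.00330226] 0.015370754693144945
t 2.17 pos [ 0.5979 -0.0104  0.2594] shift [ 49.5  97.1 179.2] dr [-0.0012  0.0016 -0.0803]
```

Call:
send_rows(xyz=[[4,8,14],[11,22,40],[19,37,70],[27,53,98],[35,68,124],[41,80,147],[46,90,165],[48,95,175],[49.5,97,179],[49.5,97,179]], dr=[[0,0,-0.01],[0,0,-0.02],[0,0,-0.03],[0,0,-0.04],[0,0,-0.05],[0,0,-0.06],[0,0,-0.07],[0,0,-0.08],[0,0,-0.08],[0,0,-0.08]])

```text
time: 3.0
position: [0.682, 0.0613, 0.0792]
tool_rot: [-1.864, -2.527, 0.002]
ft_force: [0.7, 0.5, -0.6]
grip_width: 0.999
grip_force: 0.0
```

```bash
python3 - <<'E'
from h import *
get_image('top');get_image('top');s=get_state();im=get_image('wrist');cv2.imwrite('pics/w2.png',im[:,:,::-1])
plan([.682,.0585],.023,107)
E
```

```text
t 3.15 pos [0.6832 0.0608 0.082 ] shift [-1.8 -1.9 59. ] dr [0.0018 0.0012 0.0022]
```

View pics/w2.png

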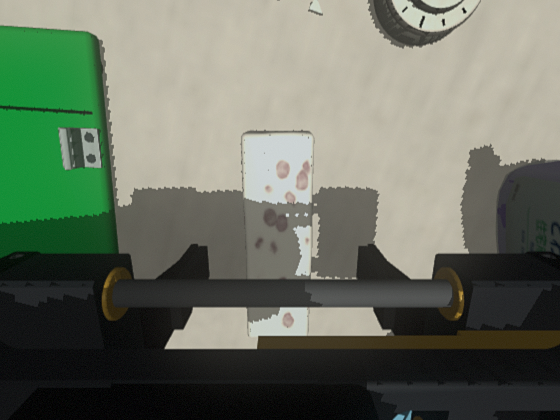

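The bar (242-313 px) lies centred and aligned between the fingers (208 and 358), so I can descend.

Call:
send_rows(xyz=[[-1,-1,8],[-2,-2,17],[-2,-2,26],[-2,-2,35],[-2,-2,44],[-2,-2,51],[-2,-2,56],[-2,-2,58.5],[-2,-2,58.5],[-2,-2,58.5]], dr=[[0,0,0],[0,0,0],[0,0,0],[0,0,0],[0,0,0],[0,0,0],[0,0,0],[0,0,0],[0,0,0],[0,0,0]])

```text
time: 3.98
position: [0.6814, 0.0592, 0.0221]
tool_rot: [1.864, 2.528, 0.0]
ft_force: [0.2, 0.3, -0.3]
grip_width: 1.0
grip_force: 0.0
```

Call:
send_rows(xyz=[[0,0,0],[0,0,0],[0,0,0],[0,0,0],[0,0,0],[0,0,0],[0,0,0],[0,0,0],[0,0,0],[0,0,0]], dr=[[0,0,0],[0,0,0],[0,0,0],[0,0,0],[0,0,0],[0,0,0],[0,0,0],[0,0,0],[0,0,0],[0,0,0]], jaw=40, grip_force=22)

```text
time: 4.82
position: [0.681, 0.059, 0.022]
tool_rot: [-1.864, -2.528, 0.001]
ft_force: [-0.8, -0.7, 1.5]
grip_width: 0.539
grip_force: 22.0
```

```bash
python3 - <<'E'
from h import *
plan([.682,.0585],.10,107)
E
```

```text
t 4.82 pos [0.681 0.059 0.022] shift [ -0.8   0.8 -78. ] dr [-0.0006  0.0001  0.0033]
```

Call:
send_rows(xyz=[[0,0,-4],[0,0,-14],[0,0,-26],[0,0,-38],[0,0,-50],[0,0,-60],[0,0,-66],[0,0,-70],[0,0,-70],[0,0,-70]], dr=[[0,0,0],[0,0,0],[0,0,0],[0,0,0],[0,0,0],[0,0,0],[0,0,0],[0,0,0],[0,0,0],[0,0,0]])

```text
time: 5.65
position: [0.6811, 0.059, 0.0919]
tool_rot: [-1.865, -2.528, 0.001]
ft_force: [-0.3, -0.6, -1.7]
grip_width: 0.543
grip_force: 22.0
```

```bash
python3 - <<'E'
from h import *
print(get_state()['ft_force']);plan([.5143,.0221],.085,103.4)
E
```

```text
[-0.31720556 -0.62367991 -1.72222038]
t 5.65 pos [0.6811 0.059  0.0919] shift [  14.  -170.2    6.9] dr [-0.0003  0.0002  0.0661]
```

Call:
send_rows(xyz=[[1,-8,0],[2,-26,1],[4,-50,2],[6,-76,3],[8,-102,4],[10,-126,5],[12,-146,6],[13,-160,7],[14,-168,7],[14,-170,7]], dr=[[0,0,0],[0,0,0.01],[0,0,0.02],[0,0,0.03],[0,0,0.04],[0,0,0.05],[0,0,0.06],[0,0,0.066],[0,0,0.066],[0,0,0.066]])

```text
time: 6.48
position: [0.5126, 0.0216, 0.0845]
tool_rot: [-1.947, -2.465, 0.003]
ft_force: [0.3, 0.2, -3.0]
grip_width: 0.544
grip_force: 22.0
```

```bash
python3 - <<'E'
from h import *
get_image('top');get_image('top');get_image('top');s=get_state();im=get_image('wrist');cv2.imwrite('pics/w3.png',im[:,:,::-1])
np.savez('w3.npz',im=im,p=s['position'],r=s['tool_rot'])
print(s['ft_force'],s['torque']);plan([.5143,.0221],.038,103.4)
E
```

```text
[-1.07770497  0.17170155 -1.46999391] [ 0.01193627 -0.12351144  0.05534744]
t 6.68 pos [0.5156 0.0225 0.0853] shift [-0.1 -1.5 47.3] dr [ 0.0013 -0.0003  0.0003]
```

View pics/w3.png

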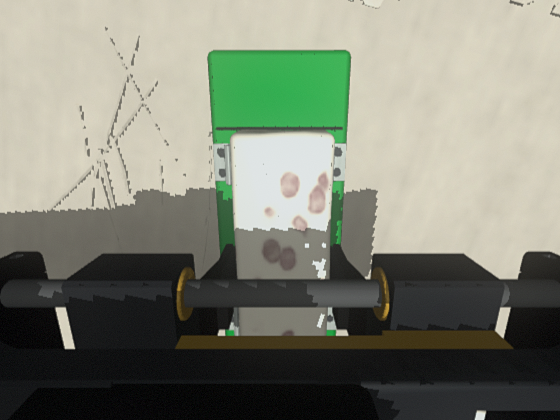

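The held bar (231-334 px) hovers over the channel and is aligned with the board (208-351). I'll measure the lateral offset.

```bash
python3 - <<'E'
from h import *
d=np.load('w3.npz');C=cam('wrist',dict(position=d['p'],tool_rot=d['r']));im=d['im']
h=cv2.cvtColor(im,cv2.COLOR_RGB2HSV);g=(h[...,0]>50)&(h[...,0]<75)&(h[...,1]>150)&(h[...,2]>25)
a=np.radians(103.4);u=np.array([np.cos(a),np.sin(a)]);xx=np.array([u[1],-u[0]]);t=d['p'][:2]*1000
rel=lambda p,z:np.c_[(px2w(p,z,C)[:,:2]*1000-t)@xx,(px2w(p,z,C)[:,:2]*1000-t)@u].round(1)
for r in range(60,121,20):
    q=np.where(g[r,190:370])[0]+190;print(r,q[[0,-1]],rel([(q[0]-.5,r),(q[-1]+.5,r)],.016).tolist())
top=[(c,np.where(g[:,c])[0][0]-.5) for c in range(230,340,20)];print('end',rel(top,.016)[:,1])
w=(h[...,1]<18)&(h[...,2]>110)
for r in (150,165,180,200,220):
    q=np.where(w[r,226:340])[0]+226;print('bar',r,q[[0,-1]],rel([(q[0]-.5,r),(q[-1]+.5,r)],.0973).tolist())
print('bar end',[rel([(c,np.where(w[100:,c])[0][0]+99.5)],.0973)[0,1] for c in range(240,330,20)])
E
```

```text
60 [212 349] [[-45.0, 116.2], [44.3, 116.3]]
80 [212 348] [[-45.8, 104.2], [44.3, 104.3]]
100 [213 347] [[-45.9, 91.9], [44.4, 92.0]]
120 [215 346] [[-45.3, 79.1], [44.5, 79.2]]
end [121.7 121.8 121.8 121.8 121.8 121.8]
bar 150 [226 331] [[-24.0, 65.0], [22.2, 65.0]]
bar 165 [226 339] [[-24.3, 58.5], [26.0, 58.5]]
bar 180 [226 335] [[-24.6, 51.8], [24.6, 51.9]]
bar 200 [236 328] [[-20.5, 42.6], [21.8, 42.7]]
bar 220 [237 327] [[-20.5, 33.1], [21.8, 33.1]]
bar end [np.float64(70.3), np.float64(70.7), np.float64(71.1), np.float64(71.5), np.float64(71.1)]
```

Call:
send_rows(xyz=[[0,-1,5],[0,-1.5,13],[0,-1.5,22],[0,-1.5,30],[0,-1.5,37],[0,-1.5,41],[0,-1.5,43],[0,-1.5,44.5],[0,-1.5,46],[0,-1.5,46]], dr=[[0,0,0],[0,0,0],[0,0,0],[0,0,0],[0,0,0],[0,0,0],[0,0,0],[0,0,0],[0,0,0],[0,0,0]])

```text
time: 7.52
position: [0.5133, 0.0219, 0.039]
tool_rot: [1.947, 2.465, 0.0]
ft_force: [0.8, 0.2, -2.9]
grip_width: 0.545
grip_force: 22.0
```

```bash
python3 - <<'E'
from h import *
for i in range(3):
    get_image('top');print(get_state()['ft_force'])
plan([.5145,.021],.038,103.4)
E
```

```text
[ 0.01377133  0.86196558 -2.63900421]
[ 0.25723984 -0.27079847 -2.69741055]
[-0.24911854  0.29270798 -3.0170155 ]
t 7.67 pos [0.5135 0.0218 0.0394] shift [-1.   0.8  1.4] dr [0.0006 0.0004 0.    ]
```

Call:
send_rows(xyz=[[-0.5,0,1],[-1.5,0,1],[-2.5,0,1],[-3.5,0,1],[-4.5,0,1],[-5.5,0,1],[-6,0,1],[-6.5,0,1],[-6.5,0,1],[-6.5,0,1]], dr=[[0,0,0],[0,0,0],[0,0,0],[0,0,0],[0,0,0],[0,0,0],[0,0,0],[0,0,0],[0,0,0],[0,0,0]])

```text
time: 8.5
position: [0.5147, 0.0155, 0.038]
tool_rot: [-1.947, -2.466, 0.0]
ft_force: [0.0, 0.4, -2.5]
grip_width: 0.543
grip_force: 22.0
```

Call:
send_rows(xyz=[[-0.4,0,0],[-0.8,0,0],[-1.2,0,0],[-1.5,0,0],[-1.5,0,0],[-1.5,0,0],[-1.5,0,0],[-1.5,0,0],[-1.5,0,0],[-1.5,0,0]], dr=[[0,0,0],[0,0,0],[0,0,0],[0,0,0],[0,0,0],[0,0,0],[0,0,0],[0,0,0],[0,0,0],[0,0,0]])

```text
time: 9.33
position: [0.5151, 0.0141, 0.038]
tool_rot: [1.947, 2.466, -0.0]
ft_force: [-0.6, 0.3, -2.7]
grip_width: 0.541
grip_force: 22.0
```

```bash
python3 - <<'E'
from h import *
get_image('top');print(get_state()['ft_force'])
plan([.5145,.021],.038,103.4)
E
```

```text
[-1.14511734  0.78465903 -2.59153509]
t 9.38 pos [0.5151 0.0141 0.038 ] shift [6.8 1.1 0. ] dr [-0.      0.0001  0.0002]
```

Call:
send_rows(xyz=[[-0.3,0,0],[-0.6,0,0],[-1,0,0],[-1,0,0],[-1,0,0],[-1,0,0],[-1,0,0],[-1,0,0],[-1,0,0],[-1,0,0]], dr=[[0,0,0],[0,0,0],[0,0,0],[0,0,0],[0,0,0],[0,0,0],[0,0,0],[0,0,0],[0,0,0],[0,0,0]])

```text
time: 10.22
position: [0.5153, 0.0131, 0.038]
tool_rot: [1.947, 2.466, -0.0]
ft_force: [0.5, -0.2, -3.0]
grip_width: 0.541
grip_force: 22.0
```

Call:
send_rows(xyz=[[-0.3,0,0],[-0.6,0,0],[-1,0,0],[-1,0,0],[-1,0,0],[-1,0,0],[-1,0,0],[-1,0,0],[-1,0,0],[-1,0,0]], dr=[[0,0,0],[0,0,0],[0,0,0],[0,0,0],[0,0,0],[0,0,0],[0,0,0],[0,0,0],[0,0,0],[0,0,0]])

```text
time: 11.05
position: [0.5155, 0.0122, 0.038]
tool_rot: [1.947, 2.466, -0.0]
ft_force: [0.2, -0.7, -2.1]
grip_width: 0.542
grip_force: 22.0
```

```bash
python3 - <<'E'
from h import *
for i in range(3):get_image('top');print(get_state()['ft_force'])
plan([.5145,.021],.038,103.4)
E
```

```text
[ 0.58772201 -0.26929677 -2.83801973]
[ 0.56262656 -0.07319344 -2.78348594]
[ 0.13974024 -0.57824658 -2.4482836 ]
t 11.2 pos [0.5155 0.0122 0.038 ] shift [8.8 1.1 0. ] dr [-0.0001  0.0001  0.0002]
```

Call:
send_rows(xyz=[[-0.3,0,0],[-0.6,0,0],[-1,0,0],[-1.3,0,0],[-1.5,0,0],[-1.5,0,0],[-1.5,0,0],[-1.5,0,0],[-1.5,0,0],[-1.5,0,0]], dr=[[0,0,0],[0,0,0],[0,0,0],[0,0,0],[0,0,0],[0,0,0],[0,0,0],[0,0,0],[0,0,0],[0,0,0]])

```text
time: 12.03
position: [0.5156, 0.0115, 0.038]
tool_rot: [-1.946, -2.466, -0.001]
ft_force: [-2.0, 5.0, -1.0]
grip_width: 0.54
grip_force: 22.0
```

```bash
python3 - <<'E'
from h import *
for i in range(2):get_image('top');print(get_state()['ft_force'])
s=get_state();im=get_image('wrist');np.savez('w4.npz',im=im,p=s['position'],r=s['tool_rot']);
sc=get_image('scene');cv2.imwrite('pics/s4.png',cv2.resize(sc[190:290,240:360,::-1],None,fx=6,fy=6,interpolation=cv2.INTER_CUBIC))
E
```

```text
[-2.42196629  4.01021203 -2.06475665]
[-2.01017943  4.66132441 -2.5923122 ]
```

View pics/s4.png

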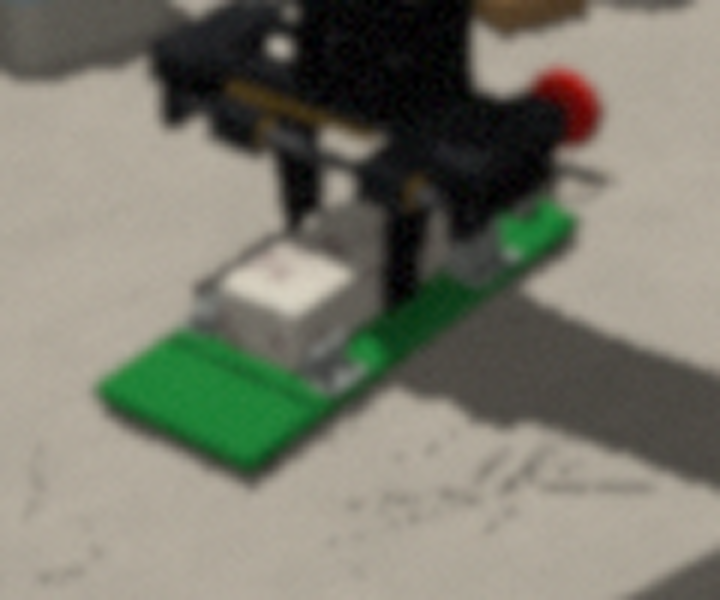

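The scene crop shows the bar down in the channel between the guides, and the force along the feeder is now about 5 N, so the bar is touching the pad. I'll back off about 1 mm, set it down and release.

Call:
send_rows(xyz=[[0.4,0,0],[0.8,0,0],[1.2,0,0],[1.2,0,0.3],[1.2,0,0.6],[1.2,0,1],[1.2,0,1],[1.2,0,1],[1.2,0,1],[1.2,0,1]], dr=[[0,0,0],[0,0,0],[0,0,0],[0,0,0],[0,0,0],[0,0,0],[0,0,0],[0,0,0],[0,0,0],[0,0,0]])

```text
time: 13.07
position: [0.5157, 0.0117, 0.0379]
tool_rot: [1.947, 2.465, -0.001]
ft_force: [-4.5, 1.9, 7.5]
grip_width: 0.538
grip_force: 22.0
```

```bash
python3 - <<'E'
from h import *
for i in range(3):get_image('top');print(get_state()['ft_force'])
plan([.5145,.021],.038,103.4)
E
```

```text
[-4.83908267  4.06832757  7.67562999]
[-4.52788099  2.852169    7.40481941]
[-4.03395802  2.20965791  6.95632866]
t 13.22 pos [0.5157 0.0116 0.038 ] shift [ 9.4  1.  -0.1] dr [-0.0004  0.0009 -0.    ]
```

Call:
send_rows(xyz=[[0.1,-0.2,-0.3],[0.2,-0.4,-0.6],[0.3,-0.6,-0.8],[0.4,-0.6,-0.8],[0.5,-0.6,-0.8],[0.5,-0.6,-0.8],[0.5,-0.6,-0.8],[0.5,-0.6,-0.8],[0.5,-0.6,-0.8],[0.5,-0.6,-0.8]], dr=[[0,0,0],[0,0,0],[0,0,0],[0,0,0],[0,0,0],[0,0,0],[0,0,0],[0,0,0],[0,0,0],[0,0,0]])

```text
time: 14.05
position: [0.5153, 0.0117, 0.038]
tool_rot: [1.947, 2.464, -0.0]
ft_force: [1.3, -0.7, -0.5]
grip_width: 0.543
grip_force: 22.0
```

Call:
send_rows(xyz=[[0,0,0],[0,0,0],[0,0,0],[0,0,0],[0,0,0],[0,0,0],[0,0,0],[0,0,0],[0,0,0],[0,0,0]], dr=[[0,0,0],[0,0,0],[0,0,0],[0,0,0],[0,0,0],[0,0,0],[0,0,0],[0,0,0],[0,0,0],[0,0,0]], jaw=62)

```text
time: 14.88
position: [0.5149, 0.0121, 0.0378]
tool_rot: [1.947, 2.465, -0.0]
ft_force: [-0.4, 0.4, -0.2]
grip_width: 0.71
grip_force: 0.0
```

Call:
send_rows(xyz=[[0,0,-3],[0,0,-8],[0,0,-16],[0,0,-26],[0,0,-40],[0,0,-60],[0,0,-82],[0,0,-104],[0,0,-116],[0,0,-120]], dr=[[0,0,0],[0,0,0],[0,0,0],[0,0,0],[0,0,0],[0,0,0],[0,0,0],[0,0,0],[0,0,0],[0,0,0]])

```text
time: 15.72
position: [0.5165, 0.0123, 0.1609]
tool_rot: [1.944, 2.462, 0.003]
ft_force: [-0.4, -0.5, 0.1]
grip_width: 0.717
grip_force: 0.0
```

```bash
python3 - <<'E'
from h import *
print(get_state()['ft_force'])
plan([.5145,.08],.20,103.4)
E
```

```text
[-0.35322944 -0.46676916  0.08701972]
t 15.72 pos [0.5165 0.0123 0.1609] shift [ 66.2  13.9 -39.2] dr [0.0045 0.0022 0.0001]
```

Call:
send_rows(xyz=[[-2,0,-4],[-6,0,-12],[-11,0,-22],[-16,0,-34],[-20,0,-46],[-23,0,-54],[-25,0,-58],[-25,0,-60],[-25,0,-60],[-25,0,-60]], dr=[[0,0,0],[0,0,0],[0,0,0],[0,0,0],[0,0,0],[0,0,0],[0,0,0],[0,0,0],[0,0,0],[0,0,0]], jaw=0)

```text
time: 16.55
position: [0.5204, -0.0118, 0.2175]
tool_rot: [-1.946, -2.466, 0.001]
ft_force: [-0.4, -0.0, 0.0]
grip_width: 0.053
grip_force: 0.0
```

```bash
python3 - <<'E'
from h import *
get_image('top');get_image('top');get_image('top');s=get_state();im=get_image('wrist');np.savez('w5.npz',im=im,p=s['position'],r=s['tool_rot'])
cv2.imwrite('pics/w5.png',cv2.resize(im[60:290,170:400,::-1],None,fx=2.6,fy=2.6,interpolation=cv2.INTER_CUBIC))
a=np.radians(103.4);u=np.array([np.cos(a),np.sin(a)])
print(s['position'],s['tool_rot']);O=np.array([.5173,.0095]);plan(O-.215*u,.13,103.4);plan(O-.215*u,.037,103.4)
E
```

```text
[ 0.52029159 -0.01185619  0.21726954] [-1.94579704e+00 -2.46530789e+00  8.59634803e-04]
t 16.75 pos [ 0.5203 -0.0119  0.2173] shift [-193.5    2.    87.3] dr [-0.0009 -0.0003  0.0006]
t 16.75 pos [ 0.5203 -0.0119  0.2173] shift [-193.6    2.   180.3] dr [-0.0009 -0.0003  0.0006]
```

View pics/w5.png

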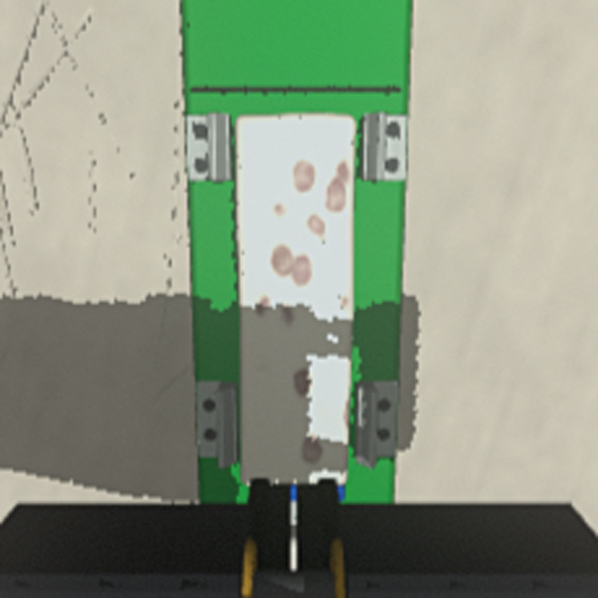

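The bar lies straight between the guides with the blue pad immediately behind its end, around crop (340,490). I'll check the far-end position numerically.

```bash
python3 - <<'E'
from h import *
d=np.load('w5.npz');C=cam('wrist',dict(position=d['p'],tool_rot=d['r']));im=d['im']
h=cv2.cvtColor(im,cv2.COLOR_RGB2HSV);g=(h[...,0]>50)&(h[...,0]<75)&(h[...,1]>150)&(h[...,2]>25)
a=np.radians(103.4);u=np.array([np.cos(a),np.sin(a)]);O=np.array([517.3,9.5])
f=lambda p,z:((px2w(p,z,C)[:,:2]*1000-O)@u).round(1)
w=(h[...,1]<18)&(h[...,2]>110)
print('board end',[f([(c,np.where(g[:,c])[0][0]-.5)],.016)[0] for c in(250,270,290,310)])
print('bar far end',[f([(c,np.where(w[98:,c])[0][0]+97.5)],.05)[0] for c in(268,280,290,300)])
cr=im[235:256,302:306].astype(int);print([ (r+235,cr[r].mean(0).round().tolist()) for r in range(0,21)])
E
```

```text
board end [np.float64(133.8), np.float64(134.8), np.float64(134.8), np.float64(134.9)]
bar far end [np.float64(73.3), np.float64(74.2), np.float64(74.2), np.float64(74.2)]
[(235, [76.0, 123.0, 80.0]), (236, [78.0, 133.0, 84.0]), (237, [75.0, 134.0, 83.0]), (238, [71.0, 134.0, 81.0]), (239, [71.0, 133.0, 80.0]), (240, [75.0, 137.0, 84.0]), (241, [94.0, 154.0, 100.0]), (242, [106.0, 165.0, 111.0]), (243, [107.0, 164.0, 110.0]), (244, [98.0, 162.0, 105.0]), (245, [80.0, 156.0, 90.0]), (246, [50.0, 141.0, 70.0]), (247, [39.0, 138.0, 73.0]), (248, [40.0, 140.0, 78.0]), (249, [40.0, 139.0, 78.0]), (250, [40.0, 139.0, 77.0]), (251, [40.0, 145.0, 76.0]), (252, [41.0, 142.0, 68.0]), (253, [37.0, 104.0, 50.0]), (254, [33.0, 39.0, 31.0]), (255, [33.0, 32.0, 31.0])]
```

Call:
send_rows(xyz=[[-6,0,0],[-22,0,0],[-46,0,0],[-74,1,0],[-102,1,0],[-130,1,0],[-154,2,0],[-174,2,0],[-185,2,0],[-188,2,0]], dr=[[0,0,0],[0,0,0],[0,0,0],[0,0,0],[0,0,0],[0,0,0],[0,0,0],[0,0,0],[0,0,0],[0,0,0]], jaw=0)

```text
time: 17.58
position: [0.566, -0.1978, 0.2172]
tool_rot: [-1.951, -2.461, 0.001]
ft_force: [0.4, 1.2, -1.0]
grip_width: 0.006
grip_force: 0.0
```

Call:
send_rows(xyz=[[0,0,6],[0,0,22],[0,0,44],[0,0,72],[0,0,100],[0,0,128],[0,0,152],[0,0,168],[0,0,177],[0,0,180]], dr=[[0,0,0],[0,0,0],[0,0,0],[0,0,0],[0,0,0],[0,0,0],[0,0,0],[0,0,0],[0,0,0],[0,0,0]])

```text
time: 18.42
position: [0.5652, -0.1923, 0.0362]
tool_rot: [-1.942, -2.466, 0.0]
ft_force: [-0.5, 0.1, -0.4]
grip_width: 0.006
grip_force: 0.0
```

```bash
python3 - <<'E'
from h import *
get_image('top');get_image('top');s=get_state();print(s['ft_force'])
a=np.radians(103.4);u=np.array([np.cos(a),np.sin(a)])
O=np.array([.5173,.0095]);plan(O-.1935*u,.037,103.4)
E
```

```text
[ 0.78980353 -0.5088892  -0.3627155 ]
t 18.52 pos [ 0.5664 -0.1934  0.038 ] shift [15.3 -0.7  1. ] dr [ 0.0001 -0.0004  0.0016]
```

Call:
send_rows(xyz=[[1,-0.5,0.5],[2.5,-0.7,1],[4,-0.7,1],[6,-0.7,1],[8,-0.7,1],[10,-0.7,1],[12,-0.7,1],[13,-0.7,1],[13.5,-0.7,1],[13.5,-0.7,1]], dr=[[0,0,0],[0,0,0],[0,0,0],[0,0,0],[0,0,0],[0,0,0],[0,0,0],[0,0,0],[0,0,0],[0,0,0]])

```text
time: 19.35
position: [0.5624, -0.1814, 0.0368]
tool_rot: [-1.947, -2.466, 0.0]
ft_force: [0.2, -0.4, 0.1]
grip_width: 0.007
grip_force: 0.0
```

```bash
python3 - <<'E'
from h import *
s=get_state();print(s['ft_force'])
a=np.radians(103.4);u=np.array([np.cos(a),np.sin(a)]);xx=np.array([u[1],-u[0]])
O=np.array([.5173,.0095]);plan(O-.1935*u,.037,103.4)
im=cv2.imread('pics/top0.png')[:,:,::-1];C=cam('top')
h=cv2.cvtColor(np.ascontiguousarray(im),cv2.COLOR_RGB2HSV)
# profile along axis from feeder y -190 to -110 at height .044, x=0
for y in range(-188,-108,3):
    P=np.r_[O+u*y/1000,.044 if y>-170 else .056];p=w2px(P,C)[0];q=cv2.getRectSubPix(np.ascontiguousarray(im),(1,1),(float(p[0]),float(p[1])))[0,0]
    print(y,p.round(1),q,end='; ')
E
```

```text
[ 0.17676397 -0.41254777  0.08213668]
t 19.35 pos [ 0.5624 -0.1814  0.0368] shift [ 2.7  0.4 -0.2] dr [-0.0001  0.      0.0003]
-188 [362.1 228.7] [142 145 132]; -185 [360.9 229. ] [142 143 132]; -182 [359.6 229.3] [131 114 104]; -179 [358.3 229.6] [134  51  44]; -176 [357.1 229.9] [144  29  21]; -173 [355.8 230.2] [143  29  22]; -170 [354.6 230.5] [110  32  28]; -167 [352.7 231.2] [104 100  95]; -164 [351.5 231.5] [118 120 114]; -161 [350.2 231.8] [117 120 116]; -158 [349.  232.1] [124 126 121]; -155 [347.8 232.4] [122 123 115]; -152 [346.5 232.7] [125 112  81]; -149 [345.3 232.9] [119  91  34]; -146 [344.  233.2] [132  99  31]; -143 [342.8 233.5] [130  99  32]; -140 [341.5 233.8] [133  99  31]; -137 [340.3 234.1] [141 106  33]; -134 [339.1 234.4] [139 105  32]; -131 [337.8 234.7] [139 105  34]; -128 [336.6 234.9] [140 106  33]; -125 [335.3 235.2] [140 105  32]; -122 [334.1 235.5] [138 104  31]; -119 [332.8 235.8] [127  96  36]; -116 [331.6 236.1] [89 77 55]; -113 [330.3 236.4] [107 104  98]; -110 [329.1 236.7] [139 137 131];
```

The top view profile puts the button's back face at about -169 and the brass sleeve at about -151.5, so the stroke should be around 18 mm.

Call:
send_rows(xyz=[[0.8,0,0],[2,0,0],[3.2,0,0],[4.4,0,0],[5.6,0,0],[6.8,0,0],[8,0,0],[9.2,0,0],[10.4,0,0],[11.6,0,0]], dr=[[0,0,0],[0,0,0],[0,0,0],[0,0,0],[0,0,0],[0,0,0],[0,0,0],[0,0,0],[0,0,0],[0,0,0]])

```text
time: 20.18
position: [0.5601, -0.1724, 0.0369]
tool_rot: [1.947, 2.462, -0.002]
ft_force: [2.6, -5.7, -2.7]
grip_width: 0.005
grip_force: 2.8
```

Call:
send_rows(xyz=[[0.8,0,0],[1.6,0,0],[2.4,0,0],[3.2,0,0],[4,0,0],[4.8,0,0],[5.6,0,0],[6.4,0,0],[7.2,0,0],[8,0,0]], dr=[[0,0,0],[0,0,0],[0,0,0],[0,0,0],[0,0,0],[0,0,0],[0,0,0],[0,0,0],[0,0,0],[0,0,0]])

```text
time: 21.02
position: [0.5584, -0.1651, 0.0369]
tool_rot: [1.947, 2.462, -0.002]
ft_force: [2.3, -5.5, -3.2]
grip_width: 0.004
grip_force: 3.2
```

Call:
send_rows(xyz=[[0.3,0,0],[0.6,0,0],[0.9,0,0],[1.2,0,0],[1.5,0,0],[1.8,0,0],[2.1,0,0],[2.4,0,0],[2.7,0,0],[3,0,0]], dr=[[0,0,0],[0,0,0],[0,0,0],[0,0,0],[0,0,0],[0,0,0],[0,0,0],[0,0,0],[0,0,0],[0,0,0]])

```text
time: 21.85
position: [0.5577, -0.1624, 0.037]
tool_rot: [1.947, 2.461, -0.002]
ft_force: [2.4, -6.6, -2.7]
grip_width: 0.009
grip_force: 3.3
```

Call:
send_rows(xyz=[[0.15,0,0],[0.3,0,0],[0.45,0,0],[0.6,0,0],[0.75,0,0],[0.9,0,0],[1.05,0,0],[1.2,0,0],[1.35,0,0],[1.5,0,0]], dr=[[0,0,0],[0,0,0],[0,0,0],[0,0,0],[0,0,0],[0,0,0],[0,0,0],[0,0,0],[0,0,0],[0,0,0]])

```text
time: 22.68
position: [0.5577, -0.1623, 0.037]
tool_rot: [1.947, 2.459, -0.003]
ft_force: [3.8, -9.4, -4.1]
grip_width: 0.006
grip_force: 4.7
```

Call:
send_rows(xyz=[[0.2,0,0],[0.4,0,0],[0.6,0,0],[0.8,0,0],[1,0,0],[1.2,0,0],[1.2,0,0],[1.2,0,0],[1.2,0,0],[1.2,0,0]], dr=[[0,0,0],[0,0,0],[0,0,0],[0,0,0],[0,0,0],[0,0,0],[0,0,0],[0,0,0],[0,0,0],[0,0,0]])

```text
time: 23.52
position: [0.5577, -0.1623, 0.037]
tool_rot: [1.947, 2.457, -0.004]
ft_force: [3.8, -9.9, -5.8]
grip_width: 0.007
grip_force: 5.7
```

```bash
python3 - <<'E'
from h import *
print(get_state()['ft_force']);a=get_image('scene')[185:265,280:370,::-1];print(get_state()['ft_force'],get_state()['position'])
b=get_image('top')[200:280,270:380,::-1]
k=lambda i:cv2.resize(i,(390,400),interpolation=cv2.INTER_CUBIC)
cv2.imwrite('pics/p6.png',np.hstack([k(a),k(b)]))
E
```

```text
[ 3.78612637 -9.91912074 -5.75945324]
[  4.13355969 -10.93796507  -6.12242865] [ 0.55769399 -0.1622693   0.03703352]
```

View pics/p6.png

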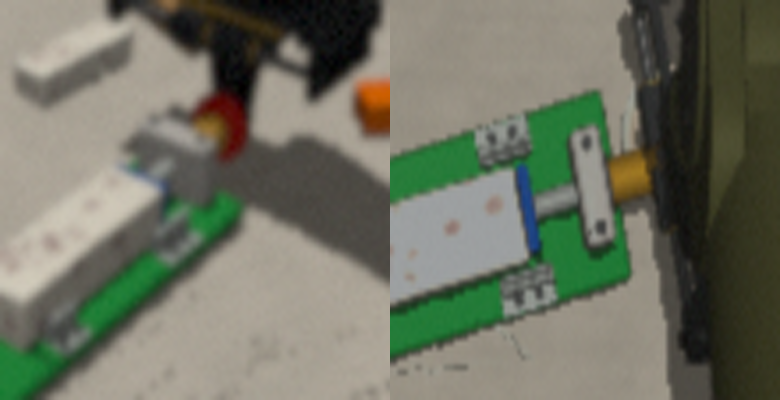

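The scene crop shows the red button seated against the brass sleeve, and in the top crop the bar is still against the pad (seam near (527,210)). It is bottomed without being forced, so I can back off.

Call:
send_rows(xyz=[[-1,0,0],[-2.5,0,0],[-4.5,0,0],[-6.5,0,0],[-9,0,0],[-12,0,0],[-15,0,0],[-18,0,0],[-21,0,0],[-24,0,0]], dr=[[0,0,0],[0,0,0],[0,0,0],[0,0,0],[0,0,0],[0,0,0],[0,0,0],[0,0,0],[0,0,0],[0,0,0]])

```text
time: 24.45
position: [0.562, -0.1798, 0.0368]
tool_rot: [-1.946, -2.465, -0.001]
ft_force: [0.2, -0.2, 0.1]
grip_width: 0.003
grip_force: 0.0
```

Call:
send_rows(xyz=[[-3,0,0],[-6,0,0],[-9,0,0],[-12,0,0],[-15,0,0],[-18,0,0],[-20,0,-2],[-20,0,-8],[-20,0,-16],[-20,0,-25]], dr=[[0,0,0],[0,0,0],[0,0,0],[0,0,0],[0,0,0],[0,0,0],[0,0,0],[0,0,0],[0,0,0],[0,0,0]])

```text
time: 25.28
position: [0.5668, -0.1995, 0.0626]
tool_rot: [-1.946, -2.466, -0.0]
ft_force: [0.5, -0.4, -0.2]
grip_width: 0.006
grip_force: 0.0
```

Call:
send_rows(xyz=[[0,0,-20],[0,0,-45],[0,0,-70],[-10,0,-95],[-30,0,-120],[-60,0,-140],[-95,0,-155],[-125,0,-160],[-145,0,-160],[-150,0,-160]], dr=[[0,0,0],[0,0,0],[0,0,0],[0,0,0],[0,0,0],[0,0,0],[0,0,0],[0,0,0],[0,0,0],[0,0,0]])

```text
time: 26.12
position: [0.6011, -0.3508, 0.2231]
tool_rot: [1.952, 2.458, -0.002]
ft_force: [-1.4, 1.0, 0.4]
grip_width: 0.008
grip_force: 0.0
```

```bash
python3 - <<'E'
from h import *
print(get_state()['time'],get_state()['ft_force']);get_image('top');im=get_image('top')
cv2.imwrite('pics/p7.png',cv2.resize(im[180:290,200:380,::-1],None,fx=4,fy=4,interpolation=cv2.INTER_CUBIC))
C=cam('top');a=np.radians(103.4);u=np.array([np.cos(a),np.sin(a)]);O=np.array([.5173,.0095])
out=[]
for y in np.arange(-190,120,1.5):
    z=.056 if y<-165 else .05
    p=w2px(np.r_[O+u*y/1000,z],C)[0];q=cv2.getRectSubPix(im,(1,1),(float(p[0]),float(p[1])))[0,0]
    if y<-145 or -85<y<-40 or 70<y:out.append((float(y),q.tolist()))
print(out)
E
```

```text
26.1167 [-1.44666903  1.02331696  0.42006166]
[(-190.0, [148, 151, 137]), (-188.5, [148, 151, 137]), (-187.0, [148, 151, 137]), (-185.5, [148, 151, 138]), (-184.0, [145, 146, 133]), (-182.5, [140, 132, 120]), (-181.0, [131, 98, 88]), (-179.5, [137, 65, 57]), (-178.0, [146, 38, 31]), (-176.5, [149, 32, 24]), (-175.0, [150, 30, 22]), (-173.5, [151, 31, 23]), (-172.0, [143, 31, 23]), (-170.5, [127, 32, 26]), (-169.0, [93, 41, 36]), (-167.5, [89, 64, 59]), (-166.0, [99, 93, 87]), (-164.5, [125, 128, 122]), (-163.0, [124, 128, 122]), (-161.5, [123, 127, 121]), (-160.0, [124, 127, 121]), (-158.5, [126, 129, 123]), (-157.0, [130, 133, 126]), (-155.5, [130, 133, 127]), (-154.0, [129, 130, 121]), (-152.5, [129, 126, 114]), (-151.0, [134, 117, 81]), (-149.5, [135, 107, 52]), (-148.0, [126, 95, 34]), (-146.5, [130, 98, 30]), (-83.5, [126, 130, 129]), (-82.0, [102, 110, 122]), (-80.5, [65, 82, 114]), (-79.0, [44, 71, 120]), (-77.5, [33, 65, 122]), (-76.0, [33, 64, 119]), (-74.5, [30, 60, 93]), (-73.0, [28, 61, 64]), (-71.5, [30, 86, 53]), (-70.0, [31, 104, 51]), (-68.5, [31, 114, 52]), (-67.0, [
[... 545 characters left out ...]
.0, [147, 143, 137]), (78.5, [148, 148, 146]), (80.0, [149, 151, 151]), (81.5, [149, 152, 153]), (83.0, [148, 151, 152]), (84.5, [148, 151, 152]), (86.0, [148, 151, 152]), (87.5, [148, 151, 153]), (89.0, [149, 152, 153]), (90.5, [147, 151, 150]), (92.0, [142, 147, 142]), (93.5, [132, 139, 127]), (95.0, [86, 120, 88]), (96.5, [51, 112, 62]), (98.0, [39, 117, 56]), (99.5, [35, 118, 54]), (101.0, [35, 118, 54]), (102.5, [35, 117, 54]), (104.0, [35, 117, 54]), (105.5, [35, 118, 54]), (107.0, [35, 118, 54]), (108.5, [35, 118, 54]), (110.0, [33, 118, 54]), (111.5, [33, 119, 54]), (113.0, [34, 119, 55]), (114.5, [35, 118, 54]), (116.0, [35, 118, 54]), (117.5, [35, 118, 54]), (119.0, [36, 119, 55])]
```

View pics/p7.png

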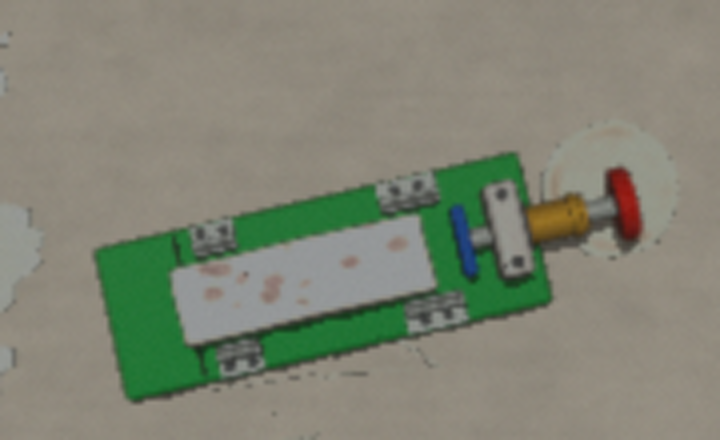

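The picture shows the button all the way out (crop (622,203)), the bar straight between the guides, and the pad about 18 mm behind it. That matches the 17-18 mm gap measured to the sleeve, so I'm handing in.

```bash
python3 -c "
from bench import *
print(close_job())"
```

```text
the job is handed in; nothing more can be done
None
```

The job is handed in: the bar was laid against the pad and released, the button was pushed to its stop and held there about 1.5 s at about 10–12 N total (longer than the half second asked), then it came fully back out, leaving the bar in the channel one full stroke (about 18 mm) further along.

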